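# Tap a pole-mount cup square into a loudspeaker base panel

## Robot

A 6-joint arm with a two-finger parallel gripper is mounted at the origin on the work surface. World frame = base frame: x ahead of the robot, y to its left, z up, the work surface at z = 0. Lengths are in m, angles in rad, forces in N, time in s.
With the tool pointing down it reaches from about 0.35 to 0.775 m from the base axis. Payload 7.3 kg.
Tool frame: the origin (TCP) lies at the very end of the fingers, on their centre line; the grasp point (between the pads) lies 19 mm behind it; z points along the fingers, x is the direction in which the jaws open and shut, and the axes are right-handed (so a half turn about z gives the same grasp; the last joint's range is limited). The gripper opens to 92 mm and grips with 3 to 60 N. Pads are 19 mm wide; open, the fingers measure 130 mm over their backs; the gripper's body (75 mm by 190 mm) begins 47 mm behind the grasp point.
Start: joints at [-1.281, 0.342, 1.524, -0, 1.275, -0.146], TCP at [0.222, -0.476, 0.227] pointing down, gripper open.
Joint ranges: [-2.53, 2.53], [-0.77, 2.02], [0.04, 2.7], [-1, 4.14], [0.28, 2.66], [-3.11, 3.11]. Speed limits (rad/s): [2.57, 2.57, 3.14, 3.14, 3.14, 3.14].

## Interface

Orientations are given as [roll, pitch, yaw] about the fixed x, y, z axes, in that order (R = Rz(yaw) Ry(pitch) Rx(roll)).
In Python, from cell import robot, read_camera, nets gives the robot as it stands. The module is installed in compiled form; this text tells all that it offers.
- The arm moves only by the tool carry_out, never from a script. Its arguments are lists of equal length, an entry for each row: "translation": the shift along the tool's x, y, z in m, a list of three; "turn": the turn, a rotation vector about the tool's x, y, z in rad, a list of three; "gripper": the gripper's target within -1 to 1 (shut at 1, half-way at 0, fully open at -1). A call has 1 to 10 rows; each row shifts and turns the commanded pose from where the row before left it, along the tool's axes as they then stand; what a row does not reach is not made up. A row lasts 1/10 s, in which the tool goes at most 50 mm and 8.59 degrees, less where a joint would pass 70% of its speed; a pose out of reach is approached as far as the arm can. A call with a gripper value outside its range is refused whole. The fingers move at their own pace and stop on an object; "squeeze" is the grip in N (left out, the last holds). Time passes only in rows, so rows that do not move let the fingers close. It gives the time, the measured TCP pose, the force and the opening at its end, in the units of the state.
- robot.observe(): the state, without advancing time (a new reading comes with each control period).
- read_camera(name): name is "scene" or "top"; returns a dict with "img" (400x640x3 uint8, red, green, blue), "fx", "fy", "cx", "cy" (pixels), "distortion" ([k1, k2, p1, p2, k3] as OpenCV has them; the pictures are not rectified), "world_from_camera" (4x4, takes a point from camera to world coordinates). Camera axes: x right, y down, z forward; pixel columns grow to the right and rows downward; lengths in m; the calibration is good to about 2 mm. A picture is of the moment at which its call begins. There is no depth.
- robot.hand_in(): hands the job in, once; it reports no verdict.
Trained networks look in a picture, given as the dict that the camera call returned (one of the last four; its "shot" number tells which), for a name from the list of things; names that differ only in an ending like _2 or _b are one class to them, and where a whole thing is asked for, a point or a joint stands for the part that bears it (a point fixed in the world has none). Each returns a list of dicts, best first, with "score" (0 to 1); they miss things now and then, are a little off and sometimes report something else, mostly with a low value. They report only what shows in the picture. A call takes as long as a camera call. They do not tell look-alikes from the thing itself.
- nets.regions_of(picture, name): "region" (400x640 bool, what is visible of it) and "pixel" ([column, row] in pixels, amid what is visible of it).
- nets.tip_of(picture, name): "pixel" ([column, row] in pixels: a listed point, or the origin of a listed thing).
The state is a dict: "time": time; "qpos": joint angles; "qvel": joint speeds; "joint_efforts": joint torques, N m; "tool_pos": TCP position; "tool_rot": TCP orientation; "contact_force": force on the tool from outside, world axes, zero at the start; "torque": the same for the moment, N m; "opening": finger opening in m.
Only numpy, scipy, OpenCV 4.12 (cv2) and the standard library are available. Lean on these libraries where they do the work, as an engineer would, in place of code of your own. Each camera call takes 0.05 s, during which the arm holds its last target. There are 200 camera calls.

## Task

The black pole-mount cup has been started by hand in the hole of the plywood loudspeaker panel clamped on the battens. Take the thick drift with the nylon tip from the tool rack and, with its tip, tap the cup's flange down gently, a few millimetres at a time on alternate sides around the rim so that the cup goes in square and never cocks, until the flange sits fully home, flat on the panel all round. Then hang the drift back in its hole in the rack; keep the gripper itself off the cup, and leave the slim brass drift, the smaller spare cup and the dish of screws where they are.

Things in the scene. Friction and masses are not known exactly. Their poses are not given: they have to be found in the camera images.
- cup: Black plastic pole-mount cup: open tube (no bottom; bore 36 mm, outside 44 mm, 45 mm long) with a round flange, 76 mm across and 5 mm thick, at its top. Origin: centre of the flange's underside; z up along the tube. Starts square in the panel's hole, flange underside 10 to 15 mm above the panel. Its barbed ribs hold it where it is left. Cocked over 7 degrees or pushed with over 25 N it is spoiled.
- flange_top (a point): Centre of the cup's upper flange face, over the open tube; the ring to tap is 19 to 37 mm from here. Pushed down 31 mm out, that side yields steadily at about 4 to 9 N, the far side of the hole staying put as pivot, so 1 mm down there tilts the cup about 0.02 rad. Where the flange meets the panel the force rises steeply (some 20 N per mm), so go slowly near home.
- bore_mouth (a point): Centre of the 47 mm hole on the upper face of the fixed, level plywood panel, 58 mm above the bench; z up, x and y along its edges (250 mm in x, 210 mm in y, 18 mm thick, on 40 mm battens). Low toggle clamps, up to 92 mm above the bench, hold its edges near (-90, +105) and (+90, -105) mm from here. The cup's axis is within 1 mm of the hole's.
- drift: Thick steel drift with a white nylon tip, hanging upright in the tool rack by its collar. Origin: centre of the collar's underside; z up. Collar 40 mm across, 6 mm thick; above it a round handle 26 mm across up to 74 mm above the origin; below it a 20 mm shank with the tip, whose flat foot (12 mm across) lies 72 to 84 mm below the origin: tips wear, so its exact length is not known. 0.17 to 0.34 kg.
- drift_hole (a point): Centre of the thick drift's hole (30 mm across, right through) on the upper face of the rack's plate, 98 mm above the bench; axes as the rack's. When the drift hangs home its origin lies here, give or take the play of 5 mm.
- rack: Grey steel tool rack fixed to the bench: a drilled plate, 80 mm (x) by 170 mm (y) by 8 mm thick, its upper face 98 mm above the bench, on two side plates. Origin: centre of its underside, on the bench; the thick drift's hole is 42 mm along -y from the middle, the slim brass drift's 42 mm along +y.
- brass_drift: Slim brass drift, 14 mm across its handle, 24 mm across its collar, hanging in the rack's smaller hole, its top 55 mm above the plate; leave it there. Origin: centre of the underside of its collar.
- spare_cup: Smaller black pole-mount cup (flange 60 mm, 40 mm high) standing upside down on its flange on the bench; bystander. Origin: centre of its underside.
- screw_dish: Round steel dish of screws, 58 mm across, 16 mm high, on the panel about 97 mm from the hole's centre, towards the panel's +x +y corner; bystander. Origin: centre of its underside.
Things that resemble listed ones, but are neither listed nor needed, are in the scene too. Several things have the shape of the drift; the one meant has the colours described above.

How it is judged:
By the outcome, as a careful person would: the job done as asked, in the order asked, and still so for the second after the job is handed in, with the robot touching nothing.
It also fails if it takes over 69 s, if anything falls off the work surface, if the arm or the gripper's body presses on something with over 40 N, if the wrist force passes 120 N, or if a joint passes its speed limit or range.

## Working session

There is one attempt and no reset: what is moved stays moved. The work goes in short steps, Python scripts to look and compute and a tool call to move; the robot and the scene stay as the last step left them, time stands still between calls to the robot, and variables do not carry over. Pictures are saved under pics/ and viewed, about 8 in all and at most 12, crops included, and the job is handed in when it is done.

Besides the shell and the picture viewer there is one more tool, called by a JSON object that holds its "op" and its "data", one argument or row to a line. carry_out: Moves the arm, as the interface text tells. Its arguments: {"type":"object","properties":{"translation":{"type":"array","items":{"type":"array","items":{"type":"number"}}},"turn":{"type":"array","items":{"type":"array","items":{"type":"number"}}},"gripper":{"type":"array","items":{"type":"number"}},"squeeze":{"type":"number"}},"required":["translation","turn","gripper"]}

```bash
mkdir -p pics
cat > h.py <<'E'
import numpy as np, cv2
from cell import robot, read_camera, nets
def ray(p,px):
    K=np.array([[p["fx"],0,p["cx"]],[0,p["fy"],p["cy"]],[0,0,1]]);d=np.array(p["distortion"],float)
    u=cv2.undistortPoints(np.array([[px]],float),K,d)[0,0]
    T=np.array(p["world_from_camera"]);return T[:3,3],T[:3,:3]@np.array([u[0],u[1],1])
def at_z(p,px,z):
    o,d=ray(p,px);return o+d*(z-o[2])/d[2]
def proj(p,X):
    K=np.array([[p["fx"],0,p["cx"]],[0,p["fy"],p["cy"]],[0,0,1]]);d=np.array(p["distortion"],float)
    T=np.linalg.inv(np.array(p["world_from_camera"]))
    return cv2.projectPoints(np.array(X,float).reshape(-1,1,3),cv2.Rodrigues(T[:3,:3])[0],T[:3,3],K,d)[0][:,0]
def save(p,name,crop=None,s=1):
    im=p["img"][...,::-1]
    if crop: x0,y0,x1,y1=crop; im=im[y0:y1,x0:x1]
    cv2.imwrite("pics/"+name,cv2.resize(im,None,fx=s,fy=s,interpolation=cv2.INTER_CUBIC))
E
python3 - <<'E'
from h import *
np.set_printoptions(precision=4,suppress=True)
Z=dict(cup=.07,flange_top=.075,bore_mouth=.058,drift=.098,drift_hole=.098,rack=0,brass_drift=.098,spare_cup=0,screw_dish=.058)
P={}
for c in("top","scene"):
    p=read_camera(c);save(p,c+"0.png");print(c,np.array(p["world_from_camera"])[:3,3],p["fx"])
    for n,z in Z.items():
        print(n,[(round(r["score"],2),np.round(r["pixel"],1).tolist(),at_z(p,r["pixel"],z)[:2].round(4).tolist()) for r in nets.tip_of(p,n)[:4]])
a=np.concatenate([cv2.imread("pics/top0.png"),cv2.imread("pics/scene0.png")],0)
print(robot.observe())
E
```

```text
top [0.4422 0.0986 0.7528] 398.94879513042997
cup [(0.79, [458.7, 186.6], [0.5512, -0.1407])]
flange_top [(0.64, [458.7, 189.4], [0.5456, -0.1386])]
bore_mouth []
drift [(0.74, [234.8, 203.0], [0.5282, 0.24]), (0.73, [179.8, 282.7], [0.4011, 0.3275]), (0.57, [232.5, 268.5], [0.4214, 0.2431])]
drift_hole [(0.88, [233.8, 205.6], [0.5239, 0.2416])]
rack [(0.81, [228.1, 203.4], [0.5406, 0.2739])]
brass_drift [(0.69, [187.6, 186.1], [0.5584, 0.3185])]
spare_cup [(0.94, [285.5, 138.4], [0.6653, 0.1632])]
screw_dish [(0.92, [431.4, 139.6], [0.6392, -0.1024])]
scene [0.7684 0.5244 0.7607] 421.8853549030676
cup [(0.62, [267.3, 127.5], [0.5466, -0.1405])]
flange_top [(0.58, [266.1, 126.6], [0.5495, -0.1396])]
bore_mouth [(0.71, [263.8, 132.3], [0.5563, -0.1418])]
drift [(0.89, [412.5, 233.3], [0.4355, 0.26]), (0.89, [450.1, 265.3], [0.416, 0.3448]), (0.57, [362.7, 248.6], [0.5318, 0.2427])]
drift_hole [(0.76, [362.2, 249.4], [0.5335, 0.2437])]
rack [(0.87, [364.0, 292.4], [0.545, 0.283])]
brass_drift [(0.56, [373.0, 292.0], [0.5602, 0.3208])]
spare_cup [(0.95, [282.2, 273.1], [0.6645, 0.1711])]
screw_dish [(0.72, [238.5, 158.0], [0.6373, -0.0973])]
{'time': 1.0, 'qpos': array([-1.281 ,  0.342 ,  1.5241,  0.    ,  1.2754, -0.146 ]), 'qvel': array([-0.0009,  0.0001,  0.0013, -0.0012,  0.0013, -0.0013]), 'joint_efforts': array([ -0.0016, -43.1142, -24.4481,   0.0717,   0.0483,  -0.    ]), 'tool_pos': array([ 0.2216, -0.4759,  0.2267]), 'tool_rot': array([ 3.1416, -0.0001, -1.135 ]), 'contact_force': array([ 0.0809, -0.2011, -0.3374]), 'torque': array([0.003 , 0.0741, 0.0241]), 'opening': 0.09189178080179639}
```

View pics/top0.png

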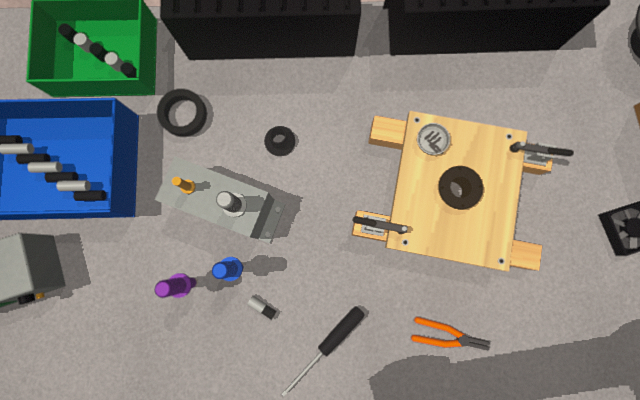

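View pics/scene0.png

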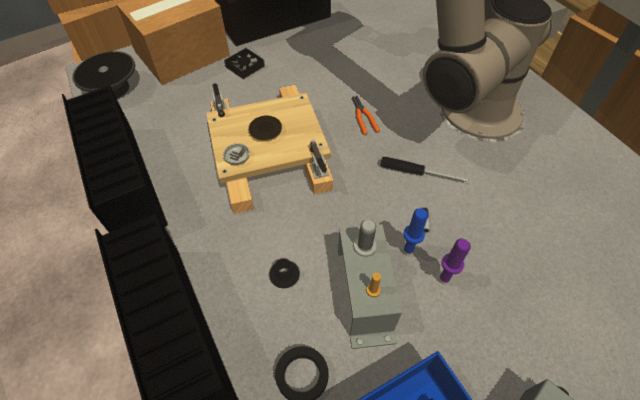

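In the top view, four things could pass for the drift:
- The grey and white drift in the rack, at (230,203). Its scene-view position is (366,238). This is the one I choose.
- A blue one standing at (228,268).
- A purple one at (175,286).
- The slim brass one at (184,185).

The cup is at (460,187) in the top view. Next I'll check the choice in a close crop and fit positions.

Run:
```python
from h import *
np.set_printoptions(precision=4,suppress=True)
t=read_camera("top");s=read_camera("scene")
A=t["img"][160:310,150:310,::-1];B=s["img"][200:350,320:480,::-1]
cv2.imwrite("pics/crop1.png",cv2.resize(np.concatenate([A,B],1),None,fx=2.4,fy=2.4,interpolation=cv2.INTER_CUBIC))
def tri(a,b):
    (o,d),(q,e)=ray(t,a),ray(s,b);d/=np.linalg.norm(d);e/=np.linalg.norm(e)
    k=np.linalg.lstsq(np.c_[d,-e],q-o,rcond=None)[0];x,y=o+k[0]*d,q+k[1]*e
    return (x+y)/2,np.linalg.norm(x-y)
for n,a,b in(("drift",(234.8,203),(362.7,248.6)),("blue",(232.5,268.5),(412.5,233.3)),("hole",(233.8,205.6),(362.2,249.4)),("cup",(458.7,186.6),(267.3,127.5)),("dish",(431.4,139.6),(238.5,158))):print(n,tri(a,b))
# cup flange ellipse fits
for p,nm in((t,"top"),(s,"scene")):
    r=nets.regions_of(p,"cup")[0];m=cv2.convexHull(cv2.findNonZero(r["region"].astype(np.uint8)))
    e=cv2.fitEllipse(m);print(nm,r["score"],e,[at_z(p,e[0],z)[:2] for z in(.075,.08)])
    r=nets.regions_of(p,"drift")
    for q in r[:4]: print(q["score"],q["pixel"],cv2.boundingRect(cv2.findNonZero(q["region"].astype(np.uint8))))
# grid search: cup centre with flange outlines
import itertools
th=np.linspace(0,2*np.pi,60)
H={}
for p,nm in((t,"top"),(s,"scene")):
    H[nm]=cv2.convexHull(cv2.findNonZero(nets.regions_of(p,"cup")[0]["region"].astype(np.uint8)))
from scipy.optimize import least_squares
def f(v):
    X=np.c_[v[0]+.038*np.cos(th),v[1]+.038*np.sin(th),0*th+v[2]]
    return np.concatenate([[cv2.pointPolygonTest(H[n].astype(np.float32),(float(a),float(b)),True) for a,b in proj(p,X)] for p,n in((t,"top"),(s,"scene"))])
o=least_squares(f,[.55,-.14,.075],diff_step=1e-3,loss="soft_l1");print(o.x,np.abs(o.fun).mean())
```

```text
drift (array([0.5294, 0.2408, 0.0926]), np.float64(0.0012457253908337588))
blue (array([0.4209, 0.249 , 0.0697]), np.float64(0.0009570749451464675))
hole (array([0.5276, 0.2417, 0.0889]), np.float64(0.0064469532643320554))
cup (array([ 0.5491, -0.138 ,  0.0742]), np.float64(0.003554399973691609))
dish (array([ 0.6382, -0.1017,  0.0552]), np.float64(0.004363703920011488))
top 0.82 ((460.243896484375, 187.25302124023438), (43.215293884277344, 45.506629943847656), 103.74539947509766) [array([ 0.5492, -0.1415]), array([ 0.5484, -0.1398])]
0.88 [230.1, 269.3] (212, 256, 32, 25)
0.86 [231.1, 202.4] (216, 190, 31, 28)
0.67 [175.8, 283.2] (154, 273, 44, 25)
0.15 [429.9, 139.6] (417, 123, 34, 32)
scene 0.6 ((264.26873779296875, 127.89097595214844), (24.169240951538086, 34.42100524902344), 80.3928451538086) [array([ 0.5548, -0.1379]), array([ 0.5564, -0.133 ])]
0.95 [414.4, 228.6] (403, 208, 26, 48)
0.59 [364.1, 242.8] (354, 220, 22, 36)
0.46 [366.4, 295.7] (336, 224, 66, 125)
[ 0.5511 -0.1443  0.0682] 0.4059528105154076
```

View pics/crop1.png

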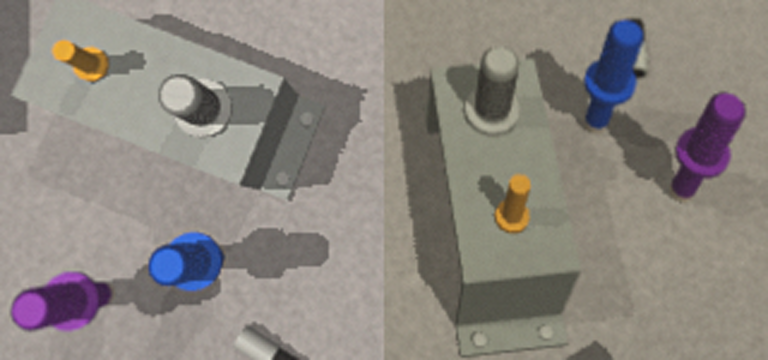

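The white-tipped steel drift in the rack, left crop (180,95), is the one. Blue and purple stand free on the bench, and brass is the slim one.

{"op": "carry_out", "data": {
  "translation": [
    [0, 0, 0],
    [0, 0, 0],
    [0, 0, 0],
    [0, 0, 0],
    [0, 0, 0],
    [0, 0, 0]
  ],
  "turn": [
    [0, 0, -0.13],
    [0, 0, -0.13],
    [0, 0, -0.13],
    [0, 0, -0.13],
    [0, 0, -0.13],
    [0, 0, -0.125]
  ],
  "gripper": [-0.2, -0.2, -0.2, -0.2, -0.2, -0.2]
}}

```text
time: 2.0
tool_pos: [0.2216, -0.4759, 0.2267]
tool_rot: [3.142, -0.0, -0.355]
contact_force: [0.6, -0.5, -0.3]
opening: 0.0553
```

{"op": "carry_out", "data": {
  "translation": [
    [0.002, -0.043, 0],
    [0.002, -0.043, 0],
    [0.002, -0.043, 0],
    [0.002, -0.043, 0],
    [0.002, -0.043, 0],
    [0.002, -0.043, 0],
    [0.002, -0.043, 0],
    [0.002, -0.043, 0],
    [0.002, -0.043, 0]
  ],
  "turn": [
    [0, 0, 0],
    [0, 0, 0],
    [0, 0, 0],
    [0, 0, 0],
    [0, 0, 0],
    [0, 0, 0],
    [0, 0, 0],
    [0, 0, 0],
    [0, 0, 0]
  ],
  "gripper": [-0.2, -0.2, -0.2, -0.2, -0.2, -0.2, -0.2, -0.2, -0.2]
}}

```text
time: 2.9
tool_pos: [0.3753, -0.1185, 0.227]
tool_rot: [3.141, -0.001, -0.36]
contact_force: [1.1, 0.1, -0.6]
opening: 0.0552
```

{"op": "carry_out", "data": {
  "translation": [
    [0.002, -0.043, 0],
    [0.002, -0.043, 0],
    [0.002, -0.043, 0],
    [0.002, -0.043, 0],
    [0.002, -0.043, 0],
    [0.002, -0.043, 0],
    [0.002, -0.043, 0],
    [0.002, -0.043, 0],
    [0.002, -0.043, 0],
    [0, 0, 0]
  ],
  "turn": [
    [0, 0, 0],
    [0, 0, 0],
    [0, 0, 0],
    [0, 0, 0],
    [0, 0, 0],
    [0, 0, 0],
    [0, 0, 0],
    [0, 0, 0],
    [0, 0, 0],
    [0, 0, 0]
  ],
  "gripper": [-0.2, -0.2, -0.2, -0.2, -0.2, -0.2, -0.2, -0.2, -0.2, -0.2]
}}

```text
time: 3.9
tool_pos: [0.5289, 0.2401, 0.2258]
tool_rot: [-3.14, 0.0, -0.356]
contact_force: [-0.0, -0.5, -0.6]
opening: 0.055
```

Run:
```python
from h import *
s=read_camera("scene");t=read_camera("top")
A=s["img"][170:290,290:450,::-1];B=t["img"][140:260,150:310,::-1]
cv2.imwrite("pics/c2.png",cv2.resize(np.concatenate([A,B],1),None,fx=2.4,fy=2.4,interpolation=cv2.INTER_CUBIC))
print(proj(s,[.5289,.2401,.2258])-[290,170],[ (r["score"],r["pixel"]) for r in nets.tip_of(s,"drift")[:3]])
```

```text
[[79.8716523  36.37233559]] [(0.9, [361.4, 246.7]), (0.57, [411.3, 236.6]), (0.57, [452.0, 265.6])]
```

View pics/c2.png

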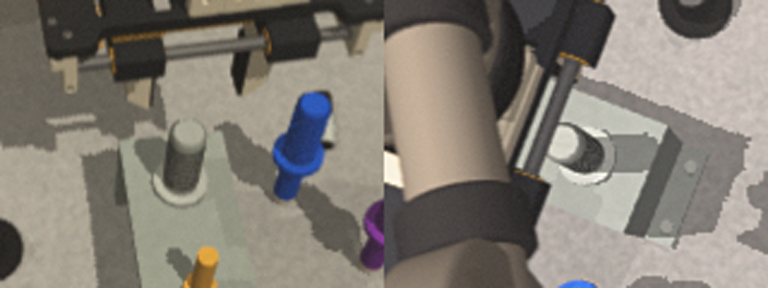

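The crop shows the open fingers, midpoint about (195,90), centred over the drift's axis, and the blue look-alike is clear of them. Now I'll descend and grip.

{"op": "carry_out", "data": {
  "translation": [
    [0, 0, 0.02],
    [0, 0, 0.02],
    [0, 0, 0.02],
    [0, 0, 0.02],
    [0, 0, 0.015],
    [0, 0, 0.007],
    [0, 0, 0]
  ],
  "turn": [
    [0, 0, 0],
    [0, 0, 0],
    [0, 0, 0],
    [0, 0, 0],
    [0, 0, 0],
    [0, 0, 0],
    [0, 0, 0]
  ],
  "gripper": [-0.2, -0.2, -0.2, -0.2, -0.2, -0.2, -0.2]
}}

```text
time: 4.75
tool_pos: [0.5275, 0.2347, 0.1243]
tool_rot: [3.14, 0.001, -0.361]
contact_force: [-0.4, 0.4, 0.7]
opening: 0.0552
```

{"op": "carry_out", "data": {
  "translation": [
    [0, 0, 0],
    [0, 0, 0],
    [0, 0, 0],
    [0, 0, 0],
    [0, 0, 0],
    [0, 0, 0]
  ],
  "turn": [
    [0, 0, 0],
    [0, 0, 0],
    [0, 0, 0],
    [0, 0, 0],
    [0, 0, 0],
    [0, 0, 0]
  ],
  "gripper": [0.2, 0.4, 0.6, 0.8, 0.8, 0.8],
  "squeeze": 45
}}

```text
time: 5.35
tool_pos: [0.5277, 0.236, 0.1251]
tool_rot: [-3.142, 0.0, -0.36]
contact_force: [-4.2, 1.0, 4.6]
opening: 0.0251
```

{"op": "carry_out", "data": {
  "translation": [
    [0, 0, -0.005],
    [0, 0, -0.01],
    [0, 0, -0.015],
    [0, 0, -0.02],
    [0, 0, -0.02],
    [0, 0, -0.02],
    [0, 0, -0.02],
    [0, 0, -0.01],
    [0, 0, 0]
  ],
  "turn": [
    [0, 0, 0],
    [0, 0, 0],
    [0, 0, 0],
    [0, 0, 0],
    [0, 0, 0],
    [0, 0, 0],
    [0, 0, 0],
    [0, 0, 0],
    [0, 0, 0]
  ],
  "gripper": [0.8, 0.8, 0.8, 0.8, 0.8, 0.8, 0.8, 0.8, 0.8]
}}

```text
time: 6.25
tool_pos: [0.5288, 0.2359, 0.2463]
tool_rot: [-3.14, -0.003, -0.36]
contact_force: [-0.2, -0.1, -3.6]
opening: 0.0253
```

Run:
```python
from h import *
s=read_camera("scene");t=read_camera("top")
A=s["img"][130:290,290:450,::-1];B=t["img"][110:270,150:310,::-1]
cv2.imwrite("pics/c3.png",cv2.resize(np.concatenate([A,B],1),None,fx=2.4,fy=2.4,interpolation=cv2.INTER_CUBIC))
o=robot.observe();print(o)
c=np.array(o["tool_pos"])
print(proj(s,[c,c-[0,0,.026],c-[0,0,.104]]), [ (r["score"],r["pixel"]) for r in nets.tip_of(s,"drift")[:3]],[ (r["score"],r["pixel"]) for r in nets.tip_of(s,"drift_hole")[:3]])
```

```text
{'time': 6.35, 'qpos': array([ 2.87403969e-01,  4.28871257e-01,  1.34266244e+00, -2.14516986e-04,
        1.37118307e+00,  6.47535610e-01]), 'qvel': array([ 0.00060799,  0.01420398,  0.0153218 ,  0.00045471, -0.00148534,
        0.00115434]), 'joint_efforts': array([ 1.39994058e-02, -5.16696095e+01, -2.74370027e+01,  9.58631421e-02,
       -2.97172309e-02,  8.65369238e-04]), 'tool_pos': array([0.52771458, 0.23558396, 0.24392011]), 'tool_rot': array([ 3.14074690e+00,  7.69763461e-04, -3.60089312e-01]), 'contact_force': array([-0.54171709,  0.17840895, -3.78805818]), 'torque': array([-0.07196053,  0.01887104, -0.04182289]), 'opening': 0.025313141155677663}
[[370.01316625 197.10945971]
 [368.48869236 206.82060287]
 [364.4360857  232.51962847]] [(0.96, [365.4, 210.3]), (0.95, [449.3, 266.4]), (0.7, [411.6, 233.7])] [(0.68, [361.2, 247.9])]
```

View pics/c3.png

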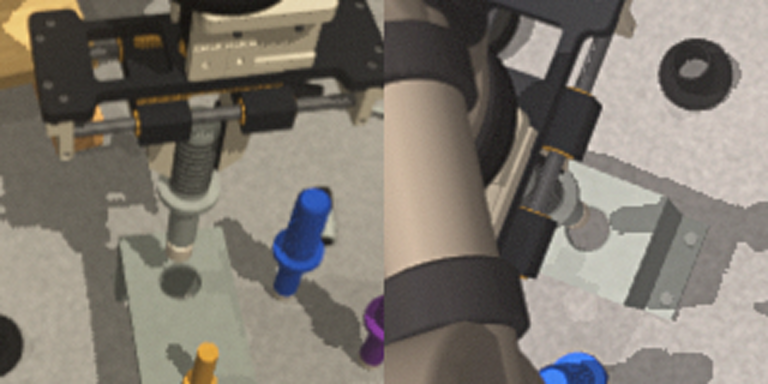

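The drift is held upright with its pale tip at crop (177,255), and the rack hole below it, (180,282), is empty. I'll carry it over the cup.

{"op": "carry_out", "data": {
  "translation": [
    [0.0154, 0.0347, 0],
    [0.0154, 0.0347, 0],
    [0.0154, 0.0347, 0],
    [0.0154, 0.0347, 0],
    [0.0154, 0.0347, 0],
    [0.0154, 0.0347, 0],
    [0.0154, 0.0347, 0],
    [0.0154, 0.0347, 0],
    [0.0154, 0.0347, 0],
    [0.0154, 0.0347, 0]
  ],
  "turn": [
    [0, 0, 0],
    [0, 0, 0],
    [0, 0, 0],
    [0, 0, 0],
    [0, 0, 0],
    [0, 0, 0],
    [0, 0, 0],
    [0, 0, 0],
    [0, 0, 0],
    [0, 0, 0]
  ],
  "gripper": [0.8, 0.8, 0.8, 0.8, 0.8, 0.8, 0.8, 0.8, 0.8, 0.8]
}}

```text
time: 7.45
tool_pos: [0.5494, -0.1447, 0.2437]
tool_rot: [3.142, 0.002, -0.36]
contact_force: [1.1, 0.1, -3.6]
opening: 0.0252
```

{"op": "carry_out", "data": {
  "translation": [
    [0, 0, 0.015],
    [0, 0, 0.015],
    [0, 0, 0.005],
    [0, 0, 0]
  ],
  "turn": [
    [0, 0, 0],
    [0, 0, 0],
    [0, 0, 0],
    [0, 0, 0]
  ],
  "gripper": [0.8, 0.8, 0.8, 0.8]
}}

```text
time: 7.85
tool_pos: [0.5493, -0.1429, 0.2084]
tool_rot: [-3.142, 0.003, -0.36]
contact_force: [-0.2, 0.1, -2.9]
opening: 0.0255
```

Run:
```python
from h import *
np.set_printoptions(precision=4,suppress=True)
s=read_camera("scene");t=read_camera("top")
A=s["img"][60:180,190:350,::-1];B=t["img"][110:230,380:540,::-1]
cv2.imwrite("pics/c4.png",cv2.resize(np.concatenate([A,B],1),None,fx=2.5,fy=2.5,interpolation=cv2.INTER_CUBIC))
o=robot.observe();print(o["time"],o["tool_pos"],o["tool_rot"],o["contact_force"],o["torque"])
c=np.array(o["tool_pos"])
print("tcp,origin,foot pred",proj(s,[c,c-[0,0,.026],c-[0,0,.104]]),proj(t,[c,c-[0,0,.026],c-[0,0,.104]]))
for p in(s,t):
  for n in("drift","cup","flange_top"): print(n,[ (round(r["score"],2),r["pixel"]) for r in nets.tip_of(p,n)[:3]])
```

```text
7.95 [ 0.5501 -0.1431  0.21  ] [ 3.1415 -0.0004 -0.3595] [ 0.0578  0.8403 -3.2804] [-0.0633 -0.113   0.0665]
tcp,origin,foot pred [[258.0516  78.2175]
 [259.5559  88.2545]
 [263.7013 115.7823]] [[495.3192 170.4203]
 [487.4797 174.1484]
 [467.7125 183.5545]]
drift [(0.88, [411.8, 233.8]), (0.85, [256.6, 92.1]), (0.7, [452.4, 265.0])]
cup [(0.69, [266.0, 126.1])]
flange_top [(0.58, [264.2, 129.1])]
drift [(0.72, [178.1, 285.8]), (0.65, [233.7, 268.4]), (0.56, [484.4, 175.2])]
cup [(0.59, [461.3, 187.7]), (0.47, [225.6, 204.4])]
flange_top [(0.84, [459.4, 184.6])]
```

View pics/c4.png

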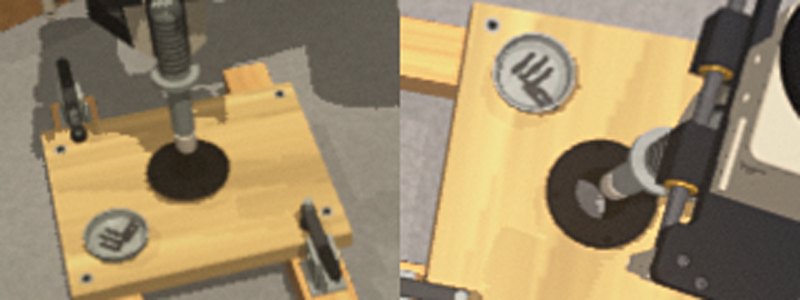

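Run:
```python
from h import *
np.set_printoptions(precision=4,suppress=True)
s=read_camera("scene");t=read_camera("top")
def tri(a,b):
    (o,d),(q,e)=ray(t,a),ray(s,b);d/=np.linalg.norm(d);e/=np.linalg.norm(e)
    k=np.linalg.lstsq(np.c_[d,-e],q-o,rcond=None)[0];x,y=o+k[0]*d,q+k[1]*e
    return (x+y)/2,np.linalg.norm(x-y)
print("foot",tri((464.8,185.2),(264.8,118.8)),"origin",tri((484.4,175.2),(256.6,92.1)))
# dark flange fits (not occluded edges): fit circle r=38 at free z to dark-mask outer boundary
from scipy.optimize import least_squares
th=np.linspace(0,2*np.pi,120,endpoint=False)
def edges(p,c):
    g=p["img"].astype(int).sum(2); return g
R=[]
for p in(t,s):
    g=cv2.GaussianBlur(p["img"].astype(np.float32).sum(2),(0,0),.6)
    best=[]
    for z in(.073,.075,.078):
        # maximise radial contrast: bright outside, dark inside
        def sc(v):
            f=lambda r:cv2.remap(g,*[a.astype(np.float32).reshape(1,-1) for a in proj(p,np.c_[v[0]+r*np.cos(th),v[1]+r*np.sin(th),0*th+z]).T],cv2.INTER_LINEAR)[0]
            return np.median(np.clip(f(.041)-f(.035),-100,300)) , np.mean(np.clip(f(.041)-f(.035),0,250))
        G=[(sc((x,y))[1],x,y) for x in np.arange(.535,.567,.001) for y in np.arange(-.157,-.125,.001)]
        print(z,max(G))
```

```text
foot (array([ 0.549 , -0.1413,  0.0976]), np.float64(0.00036200190566815227)) origin (array([ 0.5538, -0.1462,  0.1713]), np.float64(0.006598028517127094))
0.073 (np.float32(219.96654), np.float64(0.548), np.float64(-0.141))
0.075 (np.float32(220.34459), np.float64(0.548), np.float64(-0.13999999999999999))
0.078 (np.float32(219.54178), np.float64(0.548), np.float64(-0.13899999999999998))
0.073 (np.float32(206.24664), np.float64(0.553), np.float64(-0.13999999999999999))
0.075 (np.float32(207.56015), np.float64(0.554), np.float64(-0.13799999999999998))
0.078 (np.float32(209.71384), np.float64(0.555), np.float64(-0.13499999999999998))
```

{"op": "carry_out", "data": {
  "translation": [
    [0.001, 0.013, 0],
    [0, 0.014, 0],
    [0, 0, 0.006],
    [0, 0, 0.006],
    [0, 0, 0.002],
    [0, 0, 0.001],
    [0, 0, 0.001],
    [0, 0, 0]
  ],
  "turn": [
    [0, 0, 0],
    [0, 0, 0],
    [0, 0, 0],
    [0, 0, 0],
    [0, 0, 0],
    [0, 0, 0],
    [0, 0, 0],
    [0, 0, 0]
  ],
  "gripper": [0.8, 0.8, 0.8, 0.8, 0.8, 0.8, 0.8, 0.8]
}}

```text
time: 9.15
tool_pos: [0.5414, -0.1686, 0.1937]
tool_rot: [3.142, -0.0, -0.36]
contact_force: [0.3, -0.8, -3.6]
opening: 0.0253
```

Run:
```python
from h import *
s=read_camera("scene");t=read_camera("top")
A=s["img"][70:170,200:330,::-1];B=t["img"][130:230,400:530,::-1]
cv2.imwrite("pics/c5.png",cv2.resize(np.concatenate([A,B],1),None,fx=3,fy=3,interpolation=cv2.INTER_CUBIC))
o=robot.observe();print(o["time"],o["tool_pos"],o["tool_rot"],o["contact_force"],o["torque"])
```

```text
9.25 [ 0.5414446  -0.16872161  0.19385774] [ 3.14150597e+00 -3.11888762e-04 -3.59651852e-01] [ 0.29399516 -0.11605655 -3.59589861] [-0.05046059 -0.08676335 -0.00101397]
```

View pics/c5.png

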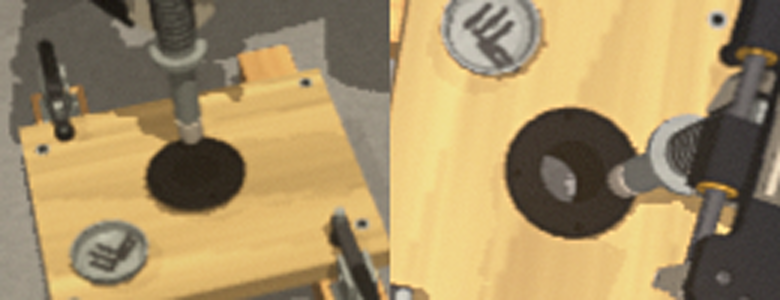

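```bash
cat >> h.py <<'E'
def tri(t,s,a,b):
    (o,d),(q,e)=ray(t,a),ray(s,b);d/=np.linalg.norm(d);e/=np.linalg.norm(e)
    k=np.linalg.lstsq(np.c_[d,-e],q-o,rcond=None)[0];x,y=o+k[0]*d,q+k[1]*e
    return (x+y)/2,np.linalg.norm(x-y)
E
python3 - <<'E'
from h import *
s=read_camera("scene");t=read_camera("top")
f=tri(t,s,(476,190.7),(263.3,116.7));print(f)
d=f[0][:2]-[.5505,-.1395];print(d@[.936,-.352],d@[-.352,-.936])
print(proj(t,[.541,-.165,.0755]),proj(t,[.5505,-.1395,.0755]),proj(s,[.5505,-.1395,.0755]))
E
```

```text
(array([ 0.54273123, -0.16666942,  0.07963559]), np.float64(0.0020681983283228904))
0.0022920697519310906 0.028165181565721235
[[474.55034116 191.61620064]] [[459.10007354 186.48816477]] [[265.67766276 126.63122175]]
```

{"op": "carry_out", "data": {
  "translation": [
    [0, 0, 0.001],
    [0, 0, 0.001],
    [0, 0, 0.001],
    [0, 0, 0]
  ],
  "turn": [
    [0, 0, 0],
    [0, 0, 0],
    [0, 0, 0],
    [0, 0, 0]
  ],
  "gripper": [0.8, 0.8, 0.8, 0.8]
}}

```text
time: 9.75
tool_pos: [0.5412, -0.1689, 0.1905]
tool_rot: [3.142, 0.0, -0.36]
contact_force: [0.1, -0.6, -3.2]
opening: 0.0252
```

{"op": "carry_out", "data": {
  "translation": [
    [0, 0, 0.001],
    [0, 0, 0.001],
    [0, 0, 0]
  ],
  "turn": [
    [0, 0, 0],
    [0, 0, 0],
    [0, 0, 0]
  ],
  "gripper": [0.8, 0.8, 0.8]
}}

```text
time: 10.05
tool_pos: [0.5412, -0.1688, 0.1885]
tool_rot: [3.142, 0.0, -0.36]
contact_force: [-1.0, 0.0, -2.3]
opening: 0.0253
```

{"op": "carry_out", "data": {
  "translation": [
    [0, 0, 0.001],
    [0, 0, 0.001],
    [0, 0, 0]
  ],
  "turn": [
    [0, 0, 0],
    [0, 0, 0],
    [0, 0, 0]
  ],
  "gripper": [0.8, 0.8, 0.8]
}}

```text
time: 10.35
tool_pos: [0.5412, -0.1689, 0.1865]
tool_rot: [3.141, 0.0, -0.36]
contact_force: [0.3, -0.1, -3.4]
opening: 0.0254
```

{"op": "carry_out", "data": {
  "translation": [
    [0, 0, 0.001],
    [0, 0, 0.001],
    [0, 0, 0]
  ],
  "turn": [
    [0, 0, 0],
    [0, 0, 0],
    [0, 0, 0]
  ],
  "gripper": [0.8, 0.8, 0.8]
}}

```text
time: 10.65
tool_pos: [0.5414, -0.169, 0.1849]
tool_rot: [3.141, -0.0, -0.36]
contact_force: [-0.4, 0.0, -1.1]
opening: 0.0256
```

{"op": "carry_out", "data": {
  "translation": [
    [0, 0, 0.001],
    [0, 0, 0.001],
    [0, 0, 0]
  ],
  "turn": [
    [0, 0, 0],
    [0, 0, 0],
    [0, 0, 0]
  ],
  "gripper": [0.8, 0.8, 0.8]
}}

```text
time: 10.95
tool_pos: [0.5415, -0.1694, 0.1834]
tool_rot: [3.141, -0.002, -0.36]
contact_force: [-1.2, -1.9, 4.3]
opening: 0.0256
```

{"op": "carry_out", "data": {
  "translation": [
    [0, 0, 0.0005],
    [0, 0, 0],
    [0, 0, -0.008],
    [0, -0.019, 0],
    [0, -0.019, 0],
    [0, -0.019, 0],
    [0, 0, 0.002],
    [0, 0, 0.001],
    [0, 0, 0]
  ],
  "turn": [
    [0, 0, 0],
    [0, 0, 0],
    [0, 0, 0],
    [0, 0, 0],
    [0, 0, 0],
    [0, 0, 0],
    [0, 0, 0],
    [0, 0, 0],
    [0, 0, 0]
  ],
  "gripper": [0.8, 0.8, 0.8, 0.8, 0.8, 0.8, 0.8, 0.8, 0.8]
}}

```text
time: 11.85
tool_pos: [0.5609, -0.1159, 0.1867]
tool_rot: [3.141, 0.001, -0.36]
contact_force: [0.6, 0.4, -3.7]
opening: 0.0247
```

{"op": "carry_out", "data": {
  "translation": [
    [0, 0, 0.001],
    [0, 0, 0.001],
    [0, 0, 0]
  ],
  "turn": [
    [0, 0, 0],
    [0, 0, 0],
    [0, 0, 0]
  ],
  "gripper": [0.8, 0.8, 0.8]
}}

```text
time: 12.15
tool_pos: [0.5614, -0.1159, 0.1855]
tool_rot: [-3.142, -0.0, -0.361]
contact_force: [-0.7, 0.1, -1.3]
opening: 0.0249
```

{"op": "carry_out", "data": {
  "translation": [
    [0, 0, 0.001],
    [0, 0, 0.001],
    [0, 0, 0.001],
    [0, 0, 0.001],
    [0, 0, 0.001],
    [0, 0, 0]
  ],
  "turn": [
    [0, 0, 0],
    [0, 0, 0],
    [0, 0, 0],
    [0, 0, 0],
    [0, 0, 0],
    [0, 0, 0]
  ],
  "gripper": [0.8, 0.8, 0.8, 0.8, 0.8, 0.8]
}}

```text
time: 12.75
tool_pos: [0.5619, -0.115, 0.1805]
tool_rot: [-3.14, -0.001, -0.36]
contact_force: [2.0, 4.2, 3.8]
opening: 0.0255
```

{"op": "carry_out", "data": {
  "translation": [
    [0, 0, -0.01],
    [0, 0.019, 0],
    [0, 0.019, 0],
    [0, 0.019, 0],
    [0, 0, 0.004],
    [0, 0, 0.002],
    [0, 0, 0]
  ],
  "turn": [
    [0, 0, 0],
    [0, 0, 0],
    [0, 0, 0],
    [0, 0, 0],
    [0, 0, 0],
    [0, 0, 0],
    [0, 0, 0]
  ],
  "gripper": [0.8, 0.8, 0.8, 0.8, 0.8, 0.8, 0.8]
}}

```text
time: 13.45
tool_pos: [0.5412, -0.1687, 0.1839]
tool_rot: [3.141, 0.001, -0.36]
contact_force: [0.2, 0.7, -2.5]
opening: 0.0252
```

{"op": "carry_out", "data": {
  "translation": [
    [0, 0, 0.001],
    [0, 0, 0.001],
    [0, 0, 0.001],
    [0, 0, 0.001],
    [0, 0, 0.001],
    [0, 0, 0.001],
    [0, 0, 0]
  ],
  "turn": [
    [0, 0, 0],
    [0, 0, 0],
    [0, 0, 0],
    [0, 0, 0],
    [0, 0, 0],
    [0, 0, 0],
    [0, 0, 0]
  ],
  "gripper": [0.8, 0.8, 0.8, 0.8, 0.8, 0.8, 0.8]
}}

```text
time: 14.15
tool_pos: [0.5414, -0.1696, 0.1789]
tool_rot: [3.14, -0.001, -0.36]
contact_force: [-2.9, -3.6, 4.6]
opening: 0.0251
```

{"op": "carry_out", "data": {
  "translation": [
    [0, 0, -0.01],
    [0, -0.019, 0],
    [0, -0.019, 0],
    [0, -0.019, 0],
    [0, 0, 0.004],
    [0, 0, 0.002],
    [0, 0, 0]
  ],
  "turn": [
    [0, 0, 0],
    [0, 0, 0],
    [0, 0, 0],
    [0, 0, 0],
    [0, 0, 0],
    [0, 0, 0],
    [0, 0, 0]
  ],
  "gripper": [0.8, 0.8, 0.8, 0.8, 0.8, 0.8, 0.8]
}}

```text
time: 14.85
tool_pos: [0.5613, -0.1156, 0.1821]
tool_rot: [-3.141, 0.0, -0.36]
contact_force: [0.4, 0.7, -1.6]
opening: 0.0252
```

{"op": "carry_out", "data": {
  "translation": [
    [0, 0, 0.001],
    [0, 0, 0.001],
    [0, 0, 0.001],
    [0, 0, 0.001],
    [0, 0, 0.001],
    [0, 0, 0]
  ],
  "turn": [
    [0, 0, 0],
    [0, 0, 0],
    [0, 0, 0],
    [0, 0, 0],
    [0, 0, 0],
    [0, 0, 0]
  ],
  "gripper": [0.8, 0.8, 0.8, 0.8, 0.8, 0.8]
}}

```text
time: 15.45
tool_pos: [0.5617, -0.1152, 0.1774]
tool_rot: [-3.141, -0.001, -0.36]
contact_force: [1.8, 4.0, 4.4]
opening: 0.0252
```

{"op": "carry_out", "data": {
  "translation": [
    [0, 0, -0.01],
    [0, 0.019, 0],
    [0, 0.019, 0],
    [0, 0.019, 0],
    [0, 0, 0.004],
    [0, 0, 0.001],
    [0, 0, 0]
  ],
  "turn": [
    [0, 0, 0],
    [0, 0, 0],
    [0, 0, 0],
    [0, 0, 0],
    [0, 0, 0],
    [0, 0, 0],
    [0, 0, 0]
  ],
  "gripper": [0.8, 0.8, 0.8, 0.8, 0.8, 0.8, 0.8]
}}

```text
time: 16.15
tool_pos: [0.5411, -0.1684, 0.1817]
tool_rot: [3.141, 0.001, -0.36]
contact_force: [0.1, 1.0, -3.5]
opening: 0.0251
```

Run:
```python
from h import *
s=read_camera("scene");t=read_camera("top")
A=s["img"][70:170,200:330,::-1];B=t["img"][130:230,400:530,::-1]
cv2.imwrite("pics/c6.png",cv2.resize(np.concatenate([A,B],1),None,fx=3,fy=3,interpolation=cv2.INTER_CUBIC))
o=robot.observe();print(o["time"],o["tool_pos"],o["tool_rot"],o["contact_force"],o["torque"])
```

```text
16.25 [ 0.54140562 -0.16827109  0.18205736] [ 3.14141482e+00  4.66635875e-04 -3.59076804e-01] [ 0.6074498  -0.16125661 -2.95447031] [-0.03239489 -0.10096029  0.01634543]
```

View pics/c6.png

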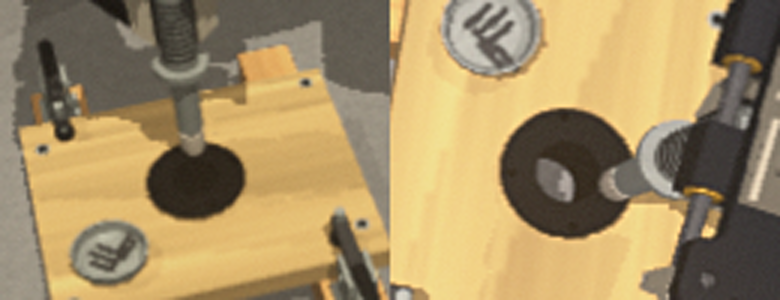

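The flange is lower and square, with the tip on its rim (scene crop (193,148)). I'll keep tapping.

{"op": "carry_out", "data": {
  "translation": [
    [0, 0, 0.001],
    [0, 0, 0.001],
    [0, 0, 0.001],
    [0, 0, 0.001],
    [0, 0, 0.001],
    [0, 0, 0.001],
    [0, 0, 0.001],
    [0, 0, 0]
  ],
  "turn": [
    [0, 0, 0],
    [0, 0, 0],
    [0, 0, 0],
    [0, 0, 0],
    [0, 0, 0],
    [0, 0, 0],
    [0, 0, 0],
    [0, 0, 0]
  ],
  "gripper": [0.8, 0.8, 0.8, 0.8, 0.8, 0.8, 0.8, 0.8]
}}

```text
time: 17.05
tool_pos: [0.5413, -0.1696, 0.1758]
tool_rot: [3.14, -0.001, -0.36]
contact_force: [-2.8, -1.5, 3.9]
opening: 0.0252
```

{"op": "carry_out", "data": {
  "translation": [
    [0, 0, -0.01],
    [0, -0.019, 0],
    [0, -0.019, 0],
    [0, -0.019, 0],
    [0, 0, 0.004],
    [0, 0, 0.002],
    [0, 0, 0]
  ],
  "turn": [
    [0, 0, 0],
    [0, 0, 0],
    [0, 0, 0],
    [0, 0, 0],
    [0, 0, 0],
    [0, 0, 0],
    [0, 0, 0]
  ],
  "gripper": [0.8, 0.8, 0.8, 0.8, 0.8, 0.8, 0.8]
}}

```text
time: 17.75
tool_pos: [0.5612, -0.1157, 0.179]
tool_rot: [-3.141, 0.0, -0.36]
contact_force: [1.1, 0.3, -2.5]
opening: 0.0252
```

{"op": "carry_out", "data": {
  "translation": [
    [0, 0, 0.001],
    [0, 0, 0.001],
    [0, 0, 0.001],
    [0, 0, 0.001],
    [0, 0, 0]
  ],
  "turn": [
    [0, 0, 0],
    [0, 0, 0],
    [0, 0, 0],
    [0, 0, 0],
    [0, 0, 0]
  ],
  "gripper": [0.8, 0.8, 0.8, 0.8, 0.8]
}}

```text
time: 18.25
tool_pos: [0.5617, -0.1154, 0.1754]
tool_rot: [-3.141, -0.001, -0.36]
contact_force: [1.2, 2.9, 3.1]
opening: 0.0252
```

{"op": "carry_out", "data": {
  "translation": [
    [0, 0, 0.0005],
    [0, 0, 0.0005],
    [0, 0, 0]
  ],
  "turn": [
    [0, 0, 0],
    [0, 0, 0],
    [0, 0, 0]
  ],
  "gripper": [0.8, 0.8, 0.8]
}}

```text
time: 18.55
tool_pos: [0.5616, -0.1153, 0.1743]
tool_rot: [-3.141, -0.001, -0.36]
contact_force: [1.4, 4.2, 3.7]
opening: 0.025
```

{"op": "carry_out", "data": {
  "translation": [
    [0, 0, -0.01],
    [0, 0.019, 0],
    [0, 0.019, 0],
    [0, 0.019, 0],
    [0, 0, 0.004],
    [0, 0, 0.002],
    [0, 0, 0]
  ],
  "turn": [
    [0, 0, 0],
    [0, 0, 0],
    [0, 0, 0],
    [0, 0, 0],
    [0, 0, 0],
    [0, 0, 0],
    [0, 0, 0]
  ],
  "gripper": [0.8, 0.8, 0.8, 0.8, 0.8, 0.8, 0.8]
}}

```text
time: 19.25
tool_pos: [0.541, -0.1684, 0.1775]
tool_rot: [3.141, 0.002, -0.36]
contact_force: [-0.1, 0.2, -2.4]
opening: 0.025
```

{"op": "carry_out", "data": {
  "translation": [
    [0, 0, 0.001],
    [0, 0, 0.001],
    [0, 0, 0.001],
    [0, 0, 0.001],
    [0, 0, 0]
  ],
  "turn": [
    [0, 0, 0],
    [0, 0, 0],
    [0, 0, 0],
    [0, 0, 0],
    [0, 0, 0]
  ],
  "gripper": [0.8, 0.8, 0.8, 0.8, 0.8]
}}

```text
time: 19.75
tool_pos: [0.5414, -0.1691, 0.1747]
tool_rot: [3.141, -0.001, -0.36]
contact_force: [-2.2, -1.0, 3.5]
opening: 0.0255
```

{"op": "carry_out", "data": {
  "translation": [
    [0, 0, 0.0005],
    [0, 0, 0.0005],
    [0, 0, 0]
  ],
  "turn": [
    [0, 0, 0],
    [0, 0, 0],
    [0, 0, 0]
  ],
  "gripper": [0.8, 0.8, 0.8]
}}

```text
time: 20.05
tool_pos: [0.5413, -0.1693, 0.1735]
tool_rot: [3.141, -0.001, -0.36]
contact_force: [-2.1, -2.2, 5.3]
opening: 0.0251
```

{"op": "carry_out", "data": {
  "translation": [
    [0, 0, 0.0005],
    [0, 0, 0.0005],
    [0, 0, 0]
  ],
  "turn": [
    [0, 0, 0],
    [0, 0, 0],
    [0, 0, 0]
  ],
  "gripper": [0.8, 0.8, 0.8]
}}

```text
time: 20.35
tool_pos: [0.5415, -0.1693, 0.1732]
tool_rot: [3.141, -0.001, -0.36]
contact_force: [-3.6, -0.4, 10.1]
opening: 0.0251
```

{"op": "carry_out", "data": {
  "translation": [
    [0, 0, -0.01],
    [0, -0.019, 0],
    [0, -0.019, 0],
    [0, -0.019, 0],
    [0, 0, 0.004],
    [0, 0, 0.002],
    [0, 0, 0]
  ],
  "turn": [
    [0, 0, 0],
    [0, 0, 0],
    [0, 0, 0],
    [0, 0, 0],
    [0, 0, 0],
    [0, 0, 0],
    [0, 0, 0]
  ],
  "gripper": [0.8, 0.8, 0.8, 0.8, 0.8, 0.8, 0.8]
}}

```text
time: 21.05
tool_pos: [0.5612, -0.1157, 0.1758]
tool_rot: [-3.141, 0.001, -0.36]
contact_force: [-0.1, 0.1, -2.9]
opening: 0.0253
```

{"op": "carry_out", "data": {
  "translation": [
    [0, 0, 0.001],
    [0, 0, 0.001],
    [0, 0, 0.0005],
    [0, 0, 0]
  ],
  "turn": [
    [0, 0, 0],
    [0, 0, 0],
    [0, 0, 0],
    [0, 0, 0]
  ],
  "gripper": [0.8, 0.8, 0.8, 0.8]
}}

```text
time: 21.45
tool_pos: [0.5615, -0.1157, 0.1741]
tool_rot: [-3.141, -0.001, -0.36]
contact_force: [-0.6, 2.2, 3.3]
opening: 0.0252
```

{"op": "carry_out", "data": {
  "translation": [
    [0, 0, 0.0005],
    [0, 0, 0.0005],
    [0, 0, 0]
  ],
  "turn": [
    [0, 0, 0],
    [0, 0, 0],
    [0, 0, 0]
  ],
  "gripper": [0.8, 0.8, 0.8]
}}

```text
time: 21.75
tool_pos: [0.5616, -0.1154, 0.1729]
tool_rot: [-3.141, -0.001, -0.36]
contact_force: [0.0, 0.9, 3.9]
opening: 0.0255
```

{"op": "carry_out", "data": {
  "translation": [
    [0, 0, 0.0005],
    [0, 0, 0]
  ],
  "turn": [
    [0, 0, 0],
    [0, 0, 0]
  ],
  "gripper": [0.8, 0.8]
}}

```text
time: 21.95
tool_pos: [0.5617, -0.1154, 0.1728]
tool_rot: [-3.141, -0.001, -0.36]
contact_force: [-0.2, 2.2, 5.1]
opening: 0.0253
```

{"op": "carry_out", "data": {
  "translation": [
    [0, 0, 0.0005],
    [0, 0, 0]
  ],
  "turn": [
    [0, 0, 0],
    [0, 0, 0]
  ],
  "gripper": [0.8, 0.8]
}}

```text
time: 22.15
tool_pos: [0.5618, -0.1154, 0.1727]
tool_rot: [-3.141, -0.001, -0.36]
contact_force: [-0.2, 2.5, 8.0]
opening: 0.0256
```

{"op": "carry_out", "data": {
  "translation": [
    [0, 0, 0.0005],
    [0, 0, 0]
  ],
  "turn": [
    [0, 0, 0],
    [0, 0, 0]
  ],
  "gripper": [0.8, 0.8]
}}

```text
time: 22.35
tool_pos: [0.5618, -0.1155, 0.1726]
tool_rot: [-3.141, -0.002, -0.36]
contact_force: [-1.6, 3.0, 11.0]
opening: 0.025
```

{"op": "carry_out", "data": {
  "translation": [
    [0, 0, -0.007],
    [0, 0.019, 0],
    [0, 0.019, 0],
    [0, 0.019, 0],
    [0, 0, 0.004],
    [0, 0, 0.001],
    [0, 0, 0.0005],
    [0, 0, 0]
  ],
  "turn": [
    [0, 0, 0],
    [0, 0, 0],
    [0, 0, 0],
    [0, 0, 0],
    [0, 0, 0],
    [0, 0, 0],
    [0, 0, 0],
    [0, 0, 0]
  ],
  "gripper": [0.8, 0.8, 0.8, 0.8, 0.8, 0.8, 0.8, 0.8]
}}

```text
time: 23.15
tool_pos: [0.5415, -0.1686, 0.1729]
tool_rot: [3.141, -0.0, -0.359]
contact_force: [-1.2, -1.7, 0.9]
opening: 0.0256
```

{"op": "carry_out", "data": {
  "translation": [
    [0, 0, 0.0005],
    [0, 0, 0.0005],
    [0, 0, 0]
  ],
  "turn": [
    [0, 0, 0],
    [0, 0, 0],
    [0, 0, 0]
  ],
  "gripper": [0.8, 0.8, 0.8]
}}

```text
time: 23.45
tool_pos: [0.5417, -0.1687, 0.1728]
tool_rot: [3.141, -0.001, -0.359]
contact_force: [-2.0, -1.9, 7.3]
opening: 0.0256
```

{"op": "carry_out", "data": {
  "translation": [
    [0, 0, 0.0005],
    [0, 0, 0.0005],
    [0, 0, 0]
  ],
  "turn": [
    [0, 0, 0],
    [0, 0, 0],
    [0, 0, 0]
  ],
  "gripper": [0.8, 0.8, 0.8]
}}

```text
time: 23.75
tool_pos: [0.5419, -0.1687, 0.1727]
tool_rot: [3.141, -0.003, -0.359]
contact_force: [-3.9, -1.5, 12.1]
opening: 0.0254
```

{"op": "carry_out", "data": {
  "translation": [
    [0, 0, -0.007],
    [0.009, -0.009, 0],
    [0.01, -0.01, 0],
    [0.009, -0.0095, 0],
    [0, 0, 0.004],
    [0, 0, 0.001],
    [0, 0, 0.0005],
    [0, 0, 0.0005],
    [0, 0, 0]
  ],
  "turn": [
    [0, 0, 0],
    [0, 0, 0],
    [0, 0, 0],
    [0, 0, 0],
    [0, 0, 0],
    [0, 0, 0],
    [0, 0, 0],
    [0, 0, 0],
    [0, 0, 0]
  ],
  "gripper": [0.8, 0.8, 0.8, 0.8, 0.8, 0.8, 0.8, 0.8, 0.8]
}}

```text
time: 24.65
tool_pos: [0.5782, -0.1519, 0.1726]
tool_rot: [-3.141, -0.002, -0.36]
contact_force: [2.7, 2.9, 4.4]
opening: 0.0253
```

{"op": "carry_out", "data": {
  "translation": [
    [0, 0, 0.0005],
    [0, 0, 0.0005],
    [0, 0, 0]
  ],
  "turn": [
    [0, 0, 0],
    [0, 0, 0],
    [0, 0, 0]
  ],
  "gripper": [0.8, 0.8, 0.8]
}}

```text
time: 24.95
tool_pos: [0.5783, -0.1521, 0.1725]
tool_rot: [-3.141, -0.003, -0.36]
contact_force: [1.2, 2.8, 10.1]
opening: 0.0254
```

{"op": "carry_out", "data": {
  "translation": [
    [0, 0, -0.007],
    [-0.019, 0, 0],
    [-0.019, 0, 0],
    [-0.019, 0, 0],
    [0, 0, 0.004],
    [0, 0, 0.001],
    [0, 0, 0.0005],
    [0, 0, 0.0005],
    [0, 0, 0]
  ],
  "turn": [
    [0, 0, 0],
    [0, 0, 0],
    [0, 0, 0],
    [0, 0, 0],
    [0, 0, 0],
    [0, 0, 0],
    [0, 0, 0],
    [0, 0, 0],
    [0, 0, 0]
  ],
  "gripper": [0.8, 0.8, 0.8, 0.8, 0.8, 0.8, 0.8, 0.8, 0.8]
}}

```text
time: 25.85
tool_pos: [0.5228, -0.1321, 0.1725]
tool_rot: [3.141, 0.004, -0.36]
contact_force: [-8.1, 2.9, 12.3]
opening: 0.0255
```

{"op": "carry_out", "data": {
  "translation": [
    [0, 0, 0.0005],
    [0, 0, 0.0005],
    [0, 0, 0]
  ],
  "turn": [
    [0, 0, 0],
    [0, 0, 0],
    [0, 0, 0]
  ],
  "gripper": [0.8, 0.8, 0.8]
}}

```text
time: 26.15
tool_pos: [0.5231, -0.1321, 0.1724]
tool_rot: [3.14, 0.003, -0.36]
contact_force: [-8.7, 2.6, 18.6]
opening: 0.0251
```

All four sides stop stiffly at the same height, 0.1725 m. I'll lift off and carry the drift back over the rack.

{"op": "carry_out", "data": {
  "translation": [
    [0, 0, -0.005],
    [0, 0, -0.015],
    [0, 0, -0.02],
    [0, 0, -0.02],
    [0, 0, -0.016],
    [0, 0, 0]
  ],
  "turn": [
    [0, 0, 0],
    [0, 0, 0],
    [0, 0, 0],
    [0, 0, 0],
    [0, 0, 0],
    [0, 0, 0]
  ],
  "gripper": [0.8, 0.8, 0.8, 0.8, 0.8, 0.8]
}}

```text
time: 26.75
tool_pos: [0.5256, -0.1329, 0.2484]
tool_rot: [3.141, -0.004, -0.36]
contact_force: [-0.2, -0.3, -2.8]
opening: 0.0252
```

{"op": "carry_out", "data": {
  "translation": [
    [-0.0125, -0.0345, 0],
    [-0.0125, -0.0345, 0],
    [-0.0125, -0.0345, 0],
    [-0.0125, -0.0345, 0],
    [-0.0125, -0.0345, 0],
    [-0.0125, -0.0345, 0],
    [-0.0125, -0.0345, 0],
    [-0.0125, -0.0345, 0],
    [-0.0125, -0.0345, 0],
    [-0.0125, -0.0345, 0]
  ],
  "turn": [
    [0, 0, 0],
    [0, 0, 0],
    [0, 0, 0],
    [0, 0, 0],
    [0, 0, 0],
    [0, 0, 0],
    [0, 0, 0],
    [0, 0, 0],
    [0, 0, 0],
    [0, 0, 0]
  ],
  "gripper": [0.8, 0.8, 0.8, 0.8, 0.8, 0.8, 0.8, 0.8, 0.8, 0.8]
}}

```text
time: 27.75
tool_pos: [0.5285, 0.2362, 0.2449]
tool_rot: [3.14, 0.001, -0.36]
contact_force: [-0.4, -0.4, -3.0]
opening: 0.0255
```

{"op": "carry_out", "data": {
  "translation": [
    [0, 0, 0],
    [0, 0, 0],
    [0, 0, 0]
  ],
  "turn": [
    [0, 0, 0],
    [0, 0, 0],
    [0, 0, 0]
  ],
  "gripper": [0.8, 0.8, 0.8]
}}

```text
time: 28.05
tool_pos: [0.5287, 0.234, 0.2456]
tool_rot: [3.14, 0.001, -0.361]
contact_force: [-0.4, 0.6, -3.6]
opening: 0.0254
```

Run:
```python
from h import *
s=read_camera("scene");t=read_camera("top")
A=s["img"][130:290,290:450,::-1];B=t["img"][130:290,150:310,::-1];C=s["img"][70:150,200:360,::-1];D=t["img"][147:227,400:560,::-1]
cv2.imwrite("pics/c7.png",cv2.resize(np.concatenate([np.concatenate([A,B],1),np.concatenate([C,D],1)],0),None,fx=2.45,fy=2.45,interpolation=cv2.INTER_CUBIC))
o=robot.observe();print(o["time"],o["tool_pos"],o["tool_rot"],o["contact_force"],o["torque"])
```

```text
28.15 [0.52894966 0.23370869 0.24627056] [ 3.14081154e+00  3.25303945e-04 -3.61609752e-01] [-0.04091075  0.17327152 -2.72993208] [-0.04475799 -0.10627297  0.05696968]
```

View pics/c7.png

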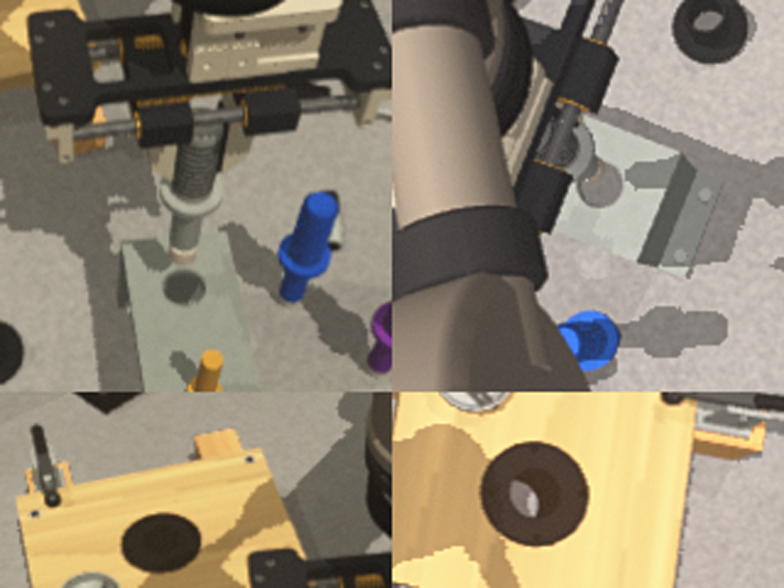

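Run:
```python
from h import *
s=read_camera("scene");t=read_camera("top")
print("foot",at_z(s,(364.3,235),.134),"hole",at_z(s,(365.5,247.1),.098))
print("nets hole",[(r["score"],r["pixel"],at_z(p,r["pixel"],.098)) for p in(s,t) for r in nets.tip_of(p,"drift_hole")[:1]])
print("nets drift",[(r["score"],r["pixel"]) for p in(s,t) for r in nets.tip_of(p,"drift")[:3]])
T=robot.observe()["tool_pos"];print(T)
O=T-[0,0,.027];print("pred origin",proj(s,O),proj(t,O))
```

```text
foot [0.52825458 0.23690796 0.134     ] hole [0.52584833 0.24257638 0.098     ]
nets hole [(0.57, [361.7, 250.3], array([0.53518179, 0.24477199, 0.098     ])), (0.65, [236.2, 205.0], array([0.52479284, 0.23768127, 0.098     ]))]
nets drift [(0.95, [449.9, 265.9]), (0.6, [413.2, 233.6]), (0.58, [365.8, 210.4]), (0.88, [235.4, 268.4]), (0.63, [216.7, 189.4])]
[0.52886128 0.23454495 0.24681987]
pred origin [[367.61388087 205.94297925]] [[219.43447619 191.1301994 ]]
```

{"op": "carry_out", "data": {
  "translation": [
    [-0.0025, -0.0023, 0],
    [0, 0, 0.01],
    [0, 0, 0.01],
    [0, 0, 0.005],
    [0, 0, 0.005],
    [0, 0, 0.005],
    [0, 0, 0]
  ],
  "turn": [
    [0, 0, 0],
    [0, 0, 0],
    [0, 0, 0],
    [0, 0, 0],
    [0, 0, 0],
    [0, 0, 0],
    [0, 0, 0]
  ],
  "gripper": [0.8, 0.8, 0.8, 0.8, 0.8, 0.8, 0.8]
}}

```text
time: 29.15
tool_pos: [0.5269, 0.2379, 0.2108]
tool_rot: [3.141, 0.001, -0.36]
contact_force: [-0.7, 0.7, -3.7]
opening: 0.0251
```

Run:
```python
from h import *
s=read_camera("scene");t=read_camera("top")
A=s["img"][170:270,310:430,::-1];B=t["img"][160:260,190:310,::-1]
cv2.imwrite("pics/c8.png",cv2.resize(np.concatenate([A,B],1),None,fx=3.3,fy=3.3,interpolation=cv2.INTER_CUBIC))
o=robot.observe();print(o["time"],o["tool_pos"],o["contact_force"],o["torque"])
```

```text
29.25 [0.52730957 0.2380078  0.21176727] [-0.85933981 -0.35470166 -2.49810736] [-0.03718392 -0.05754471 -0.00617171]
```

View pics/c8.png

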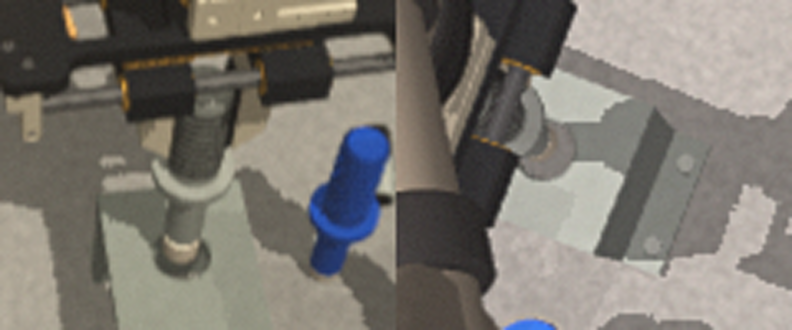

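{"op": "carry_out", "data": {
  "translation": [
    [-0.0005, -0.0005, 0],
    [0, 0, 0.004],
    [0, 0, 0.004],
    [0, 0, 0.004],
    [0, 0, 0.004],
    [0, 0, 0.004],
    [0, 0, 0]
  ],
  "turn": [
    [0, 0, 0],
    [0, 0, 0],
    [0, 0, 0],
    [0, 0, 0],
    [0, 0, 0],
    [0, 0, 0],
    [0, 0, 0]
  ],
  "gripper": [0.8, 0.8, 0.8, 0.8, 0.8, 0.8, 0.8]
}}

```text
time: 29.95
tool_pos: [0.5266, 0.2385, 0.1909]
tool_rot: [3.141, 0.001, -0.36]
contact_force: [0.7, 0.5, -3.3]
opening: 0.0253
```

{"op": "carry_out", "data": {
  "translation": [
    [0, 0, 0.004],
    [0, 0, 0.004],
    [0, 0, 0.004],
    [0, 0, 0.004],
    [0, 0, 0.004],
    [0, 0, 0]
  ],
  "turn": [
    [0, 0, 0],
    [0, 0, 0],
    [0, 0, 0],
    [0, 0, 0],
    [0, 0, 0],
    [0, 0, 0]
  ],
  "gripper": [0.8, 0.8, 0.8, 0.8, 0.8, 0.8]
}}

```text
time: 30.55
tool_pos: [0.5266, 0.2385, 0.1709]
tool_rot: [3.141, 0.001, -0.36]
contact_force: [0.2, 0.8, -3.5]
opening: 0.0252
```

{"op": "carry_out", "data": {
  "translation": [
    [0, 0, 0.006],
    [0, 0, 0.006],
    [0, 0, 0.006],
    [0, 0, 0.006],
    [0, 0, 0.006],
    [0, 0, 0.006],
    [0, 0, 0.004],
    [0, 0, 0.002],
    [0, 0, 0]
  ],
  "turn": [
    [0, 0, 0],
    [0, 0, 0],
    [0, 0, 0],
    [0, 0, 0],
    [0, 0, 0],
    [0, 0, 0],
    [0, 0, 0],
    [0, 0, 0],
    [0, 0, 0]
  ],
  "gripper": [0.8, 0.8, 0.8, 0.8, 0.8, 0.8, 0.8, 0.8, 0.8]
}}

```text
time: 31.45
tool_pos: [0.5269, 0.2386, 0.1294]
tool_rot: [3.141, 0.0, -0.36]
contact_force: [-0.7, 0.8, -3.2]
opening: 0.0252
```

{"op": "carry_out", "data": {
  "translation": [
    [0, 0, 0.001],
    [0, 0, 0.001],
    [0, 0, 0]
  ],
  "turn": [
    [0, 0, 0],
    [0, 0, 0],
    [0, 0, 0]
  ],
  "gripper": [0.8, 0.8, 0.8]
}}

```text
time: 31.75
tool_pos: [0.527, 0.2386, 0.1277]
tool_rot: [3.142, -0.0, -0.36]
contact_force: [-1.1, 0.4, -2.9]
opening: 0.0254
```

{"op": "carry_out", "data": {
  "translation": [
    [0, 0, 0.001],
    [0, 0, 0.001],
    [0, 0, 0]
  ],
  "turn": [
    [0, 0, 0],
    [0, 0, 0],
    [0, 0, 0]
  ],
  "gripper": [0.8, 0.8, 0.8]
}}

```text
time: 32.05
tool_pos: [0.5269, 0.2386, 0.1255]
tool_rot: [3.141, 0.0, -0.36]
contact_force: [0.3, 0.4, -2.9]
opening: 0.0249
```

{"op": "carry_out", "data": {
  "translation": [
    [0, 0, 0.0005],
    [0, 0, 0.0005],
    [0, 0, 0]
  ],
  "turn": [
    [0, 0, 0],
    [0, 0, 0],
    [0, 0, 0]
  ],
  "gripper": [0.8, 0.8, 0.8]
}}

```text
time: 32.35
tool_pos: [0.527, 0.2386, 0.1251]
tool_rot: [-3.141, -0.0, -0.36]
contact_force: [-1.3, -0.4, 1.0]
opening: 0.0254
```

Seated: the rack now carries the weight. I'll release to a 55 mm opening and retreat straight up.

{"op": "carry_out", "data": {
  "translation": [
    [0, 0, 0],
    [0, 0, 0],
    [0, 0, 0],
    [0, 0, 0],
    [0, 0, 0]
  ],
  "turn": [
    [0, 0, 0],
    [0, 0, 0],
    [0, 0, 0],
    [0, 0, 0],
    [0, 0, 0]
  ],
  "gripper": [0.3, 0.1, -0.1, -0.2, -0.2]
}}

```text
time: 32.85
tool_pos: [0.527, 0.2386, 0.1247]
tool_rot: [-3.142, -0.0, -0.36]
contact_force: [0.5, -0.4, 1.1]
opening: 0.0543
```

{"op": "carry_out", "data": {
  "translation": [
    [0, 0, -0.005],
    [0, 0, -0.01],
    [0, 0, -0.02],
    [0, 0, -0.025],
    [0, 0, -0.025],
    [0, 0, -0.025],
    [0, 0, -0.01]
  ],
  "turn": [
    [0, 0, 0],
    [0, 0, 0],
    [0, 0, 0],
    [0, 0, 0],
    [0, 0, 0],
    [0, 0, 0],
    [0, 0, 0]
  ],
  "gripper": [-0.2, -0.2, -0.2, -0.2, -0.2, -0.2, -0.2]
}}

```text
time: 33.55
tool_pos: [0.5279, 0.239, 0.2482]
tool_rot: [-3.138, -0.004, -0.36]
contact_force: [-0.2, 0.6, 0.5]
opening: 0.055
```

{"op": "carry_out", "data": {
  "translation": [
    [0, 0.02, 0],
    [0, 0.04, 0],
    [0, 0.04, 0],
    [0, 0.04, 0],
    [0, 0.04, 0],
    [0, 0, 0]
  ],
  "turn": [
    [0, 0, 0],
    [0, 0, 0],
    [0, 0, 0],
    [0, 0, 0],
    [0, 0, 0],
    [0, 0, 0]
  ],
  "gripper": [-0.2, -0.2, -0.2, -0.2, -0.2, -0.2]
}}

```text
time: 34.15
tool_pos: [0.462, 0.0669, 0.2448]
tool_rot: [3.14, 0.0, -0.364]
contact_force: [-0.5, 0.1, 0.5]
opening: 0.0551
```

Run:
```python
from h import *
s=read_camera("scene");t=read_camera("top")
A=s["img"][190:310,290:450,::-1];B=t["img"][150:270,150:310,::-1];C=s["img"][70:170,190:350,::-1];D=t["img"][127:227,390:550,::-1]
cv2.imwrite("pics/c9.png",cv2.resize(np.concatenate([np.concatenate([A,B],1),np.concatenate([C,D],1)],0),None,fx=2.5,fy=2.5,interpolation=cv2.INTER_CUBIC))
o=robot.observe();print(o["time"],o["tool_pos"],o["contact_force"])
for n in("drift","brass_drift","spare_cup","screw_dish"):print(n,[(round(r["score"],2),np.round(r["pixel"],1).tolist()) for p in(s,t) for r in nets.tip_of(p,n)[:3]])
```

```text
34.25 [0.46347395 0.0696623  0.24493169] [-0.04105451 -0.19047022  0.3161211 ]
drift [(0.9, [412.3, 233.6]), (0.88, [360.5, 247.5]), (0.79, [448.9, 264.9]), (0.87, [179.9, 284.4]), (0.56, [232.7, 269.2]), (0.48, [234.8, 201.6])]
brass_drift [(0.63, [373.2, 286.2]), (0.32, [266.5, 132.8]), (0.76, [186.2, 188.0])]
spare_cup [(0.74, [281.4, 271.0])]
screw_dish [(0.98, [234.7, 160.1])]
```

View pics/c9.png

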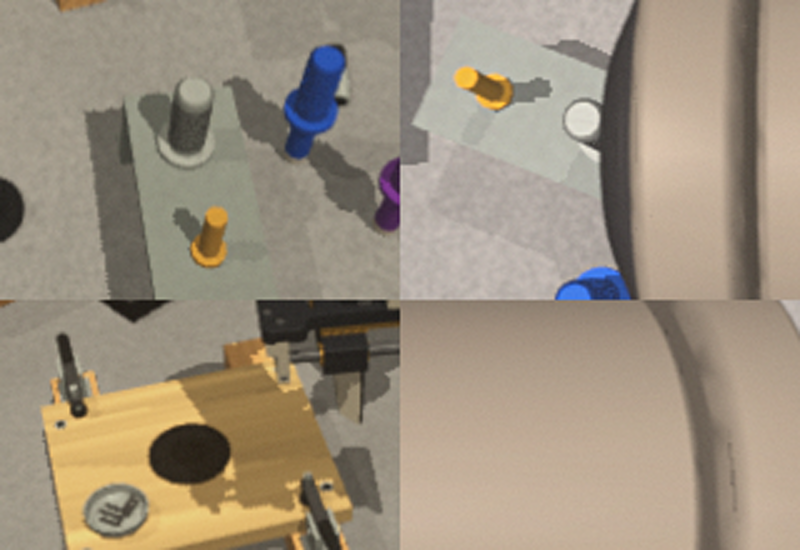

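The drift hangs home in the rack, scene crop (188,120). The cup flange is flat on the panel at (190,452). Brass drift, dish and the look-alikes have not moved.

```bash
python3 -c "
from cell import robot
print(robot.hand_in())"
```

```text
the job is handed in; nothing more can be done
None
```

The cup's flange is fully home on the panel, the nylon-tipped drift is back in its rack hole, and the job is handed in at about 34 s of the 69 s allowed.

- **Tapping:** I tapped with the drift's tip on two opposite sides of the rim in turn, about 2.5 to 5 mm each, for roughly 12 mm of travel in all. I estimate the tilt stayed under about 3.5°. I then checked the two sides at right angles.
- **Home check:** all four sides stopped stiffly within about 0.3 mm of each other. The tool was at 172.4 to 172.7 mm, which matches the flange sitting on the panel.
- **Force:** most pushes stayed at about 16 N or less. The last check tap was harder than I meant: about 22 N vertical, or roughly 24 N with the sideways part, just under the 25 N limit.
- **Drift:** it went into its hole with no sideways force, and the rack took its weight before I let go.
- **Last pictures:** the flange looked flat, the drift hung upright, and the brass drift, spare cup and screw dish were within a few pixels of where they started. The arm blocked the top camera's view of the panel, so that final check of the cup came from the scene camera only. An earlier top view, taken after tapping, also showed it flat.

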